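# Flick the centrifuge rotor and brake it on the mark

### The job

Check that the open centrifuge's rotor runs freely and bring it to its loading position: with a fingertip, flick one of its upright sleeves so that the rotor coasts on by itself, untouched and still turning, for at least five seconds. Then brake it with a gentle fingertip on top of the flat cap in its middle, so that it stops with the middle of its empty place (where the sixth sleeve is missing) at the raised pointer on the casing's rim; do not drag or turn the rotor with a finger on the cap. Then take the hand away and leave it at rest there; grasp nothing, and leave the things around the rotor alone.

Things in the scene. Friction and masses are not known exactly. Their poses are not given: they have to be found in the camera images.
- casing: White centrifuge casing, fixed, 340 (x) x 320 (y) mm, flat top rim 160 mm above the table. Origin: centre of its underside, on the rotor's vertical axis; z up; its front (-x) carries the control panel and the pointer. In the top is a round bowl of 256 mm diameter, 40 mm deep, in which the rotor sits. The lid is off.
- pointer (a point): Tip of the raised pointer, a grey wedge 8 mm high on the front of the casing's rim, pointing in at the rotor; the tip lies 130 mm from the rotor's axis along the casing's -x, 168 mm above the table.
- spin (a joint): Angle of the rotor on its free, nearly frictionless vertical bearing; any number of turns, either way. 0 (and every whole turn, 2 pi) = the middle of the empty place is at the pointer; grows anticlockwise seen from above. Left alone it slows by only about 0.05 to 0.2 rad/s every second (less when slow) and finally stays where it stops. Moment of inertia roughly 0.004 kg m2.
- rotor_head: The rotor, a pale blue-grey disc of 118 mm radius. Origin on the casing's axis, 126 mm above the table; z up; -x points at its empty place (a bare round seat flush with the disc). Five steel sleeves (upright tubes, 24 mm diameter, 189 mm tops, disc under them 148 mm above the table) stand on a circle of 88 mm radius at 240, 300, 0, 60 and 120 degrees from +x; the empty place is at 180.
- gap (a point): Point on the edge of the rotor disc, 118 mm from the axis, at the middle of the empty place; turns with the rotor, 146 mm above the table.
- cap: Flat round cap in the middle of the rotor, 110 mm diameter, 10 mm thick, turning with it. Origin on the axis at its underside; flat top 10 mm above that, 202 mm above the table and 13 mm above the sleeves' tops. It is sprung: it sinks up to 12 mm under a finger, at about 1.5 N to start, 6 N at 4 mm, 10 N at 7 mm, 16 N at the bottom. A few newtons some 30 mm from the axis stop it almost at once; let go, it may creep a degree or two for a second.
- spare_sleeve: Loose steel tube, 24 mm diameter, 50 mm high, standing on the casing's flat top in the back left corner; to be left alone. Origin at the centre of its foot.
- jar: Loose small specimen jar, 30 mm diameter, 40 mm high, standing on the casing's top in the back right corner; to be left alone. Origin at the centre of its foot.
- tube_rack: White rack with blue-capped sample tubes, 108 x 132 x 90 mm high, on the table; to be left alone. Origin under its centre.
- cup: Clear plastic cup, 72 mm wide, 95 mm high; to be left alone. Origin at the centre of its foot.
- pump_bottle: White pump bottle, 68 mm diameter, 177 mm high; to be left alone. Origin at the centre of its foot.
- glove_box: Pale green glove box, 120 x 220 x 70 mm high; to be left alone. Origin under its centre.
- forceps: Steel forceps lying on the table, 135 mm long; to be left alone. Origin under the middle.

How it is judged:
By the outcome, as a careful person would: the job done as asked, in the order asked, and still so for the second after the job is handed in, with the robot touching nothing.
It also fails if it takes over 64 s, if anything falls off the work surface, if the arm or the gripper's body presses on something with over 40 N, if the wrist force passes 120 N, or if a joint passes its speed limit or range.

### The arm

A 7-joint arm with a two-finger parallel gripper is mounted at the origin on the work surface. World frame = base frame: x ahead of the robot, y to its left, z up, the work surface at z = 0. Lengths are in m, angles in rad, forces in N, time in s.
With the tool pointing down it reaches from about 0.425 to 0.875 m from the base axis. Payload 4.7 kg.
Tool frame: the origin (TCP) lies between the finger pads; the fingertips stand 14 mm ahead of it and the grasp point (between the pads) lies 5 mm behind it; z points along the fingers, y is the line along which they close (so a half turn about z gives the same grasp; the last joint's range is limited). The gripper opens to 87 mm and grips with 3 to 60 N. Pads are 19 mm wide; open, the fingers measure 117 mm over their backs; the gripper's body (75 mm by 190 mm) begins 51 mm behind the grasp point.
Start: joints at [-1.193, 0.321, -0.07, 1.45, 0.023, 1.371, -0.057], TCP at [0.231, 0.607, 0.237] pointing down, gripper open.
Joint ranges: [-2.86, 2.86], [-0.3, 2.09], [-1.38, 1.24], [0.06, 2.45], [-1.56, 4.7], [0.09, 2.05], [-2.69, 2.69]. Speed limits (rad/s): [2.57, 2.57, 3.14, 3.14, 3.14, 3.14, 3.14].

### API

Orientations are given as a rotation vector (axis times angle).
In Python, from bench import ctrl gives the robot as it stands.
- The arm moves only by the shell command python3 -m inch 'ROWS' [OPENING] [FORCE]. ROWS is JSON, a list of rows, each a list of 6 numbers: the shift along the world's x, y, z in mm, then the turn, a rotation vector about the world's x, y, z in degrees. In form: [[tx, ty, tz, rx, ry, rz], ...]. A call has 1 to 20 rows; each row is the pose to reach, as a shift and turn from the pose commanded when the call began; what a row does not reach only later rows make up. A row lasts 1/8 s, in which the tool goes at most 62.5 mm and 10.7 degrees, less where a joint would pass 70% of its speed; a pose out of reach is approached as far as the arm can. A call with a gripper value outside its range is refused whole. OPENING is the finger opening in mm, from 0 to 87, set as the call begins (- or left out, the last holds). The fingers move at their own pace and stop on an object; FORCE is the grip in N (left out, the last holds). Time passes only in rows, so rows that repeat a pose let the fingers close. It gives the time, the measured TCP pose, the force, the opening and the grip force at its end, in the units of the state.
- ctrl.get_state(): the state, without advancing time (a new reading comes with each control period).
- ctrl.get_image(name): name is "scene" or "top" or "wrist"; returns (picture, depth): 400x640x3 uint8, red, green, blue; 400x640 float32, m along the optical axis (not along the pixel's ray), 0 where there is no reading.
- ctrl.camera_params(name): a dict with "mtx" (3x3 intrinsics, pixels), "T" (4x4, takes a point from camera to world coordinates). Camera axes: x right, y down, z forward; pixel columns grow to the right and rows downward; lengths in m; the calibration is good to about 2 mm. A picture is of the moment at which its call begins: read the wrist's pose just before it. camera_params takes no time and is no camera call; for the wrist camera it gives the pose at the moment of the call.
- ctrl.close_job(): hands the job in; it is judged then, once.
The state is a dict: "time": time; "joint_positions": joint angles; "qd": joint speeds; "joint_torque": joint torques, N m; "position": TCP position; "tool_rot": TCP orientation; "ft_force": force on the tool from outside, world axes, zero at the start; "torque": the same for the moment, N m; "grip_width": opening from 0.0 (shut) to 1.0 (fully open); "grip_force": force on a finger pad.
Only numpy, scipy, OpenCV 4.12 (cv2) and the standard library are available. Lean on these libraries where they do the work, as an engineer would, in place of code of your own. Each camera call takes 0.05 s, during which the arm holds its last target. There are 200 camera calls.

## Working session

There is one attempt and no reset: what is moved stays moved. The work goes in short steps, Python scripts to look and compute and a shell command to move; the robot and the scene stay as the last step left them, time stands still between calls to the robot, and variables do not carry over. Pictures are saved under pics/ and viewed, at most 10 in all, crops included, and the job is handed in when it is done.

```bash
ls; mkdir -p pics; python3 - <<'E'
from bench import ctrl
import cv2,numpy as np
s=ctrl.get_state(); print(s['time'],s['position'],s['tool_rot'],s['grip_width'])
a,da=ctrl.get_image("scene");b,db=ctrl.get_image("top")
np.savez('first.npz',a=a,da=da,b=b,db=db)
cv2.imwrite('pics/top0.png',b[:,:,::-1]);cv2.imwrite('pics/scene0.png',a[:,:,::-1])
for n in("scene","top"): p=ctrl.camera_params(n);print(n,p['mtx'].round(1).tolist(),p['T'].round(3).tolist())
E
```

```text
pics
0.0 [0.23111403 0.60696377 0.23547029] [-5.68193065e-01 -3.08950918e+00  2.95149914e-03] 1.0029379951897368
scene [[426.7, 0.0, 323.8], [0.0, 426.7, 199.3], [0.0, 0.0, 1.0]] [[-0.502, 0.549, -0.668, 1.436], [0.865, 0.309, -0.396, 0.451], [-0.011, -0.776, -0.63, 0.998], [0.0, 0.0, 0.0, 1.0]]
top [[456.5, 0.0, 325.1], [0.0, 456.5, 205.6], [0.0, 0.0, 1.0]] [[-0.027, -0.998, 0.06, 0.431], [-1.0, 0.028, 0.01, -0.079], [-0.012, -0.06, -0.998, 1.796], [0.0, 0.0, 0.0, 1.0]]
```

View pics/top0.png

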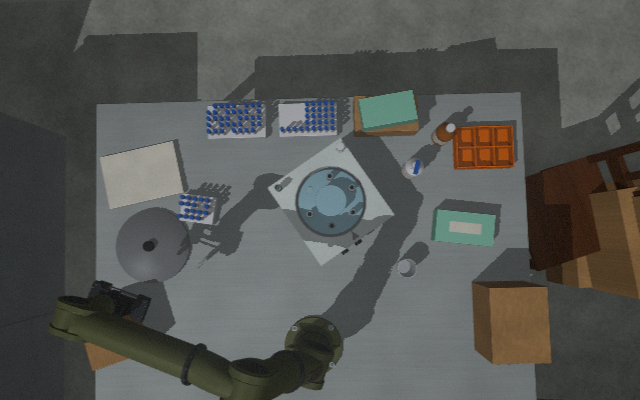

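View pics/scene0.png

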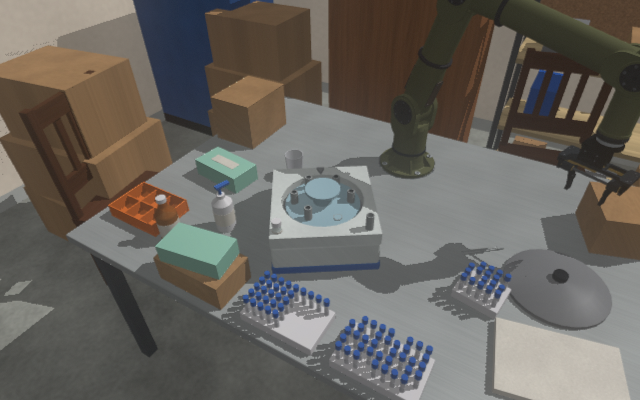

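The top view shows the casing turned. The rotor is near (332,201), the pointer near (355,237), the spare sleeve at (279,185) and the jar at (340,146). I'll measure from depth and zoom in.

```bash
cat > h.py <<'E'
import numpy as np,cv2
from bench import ctrl
def world(name,d,u,v,P=None):
    P=P or ctrl.camera_params(name);K=P['mtx'];T=P['T']
    u=np.asarray(u,float);v=np.asarray(v,float)
    c=np.stack([(u-K[0,2])/K[0,0]*d,(v-K[1,2])/K[1,1]*d,d],-1)
    return c@T[:3,:3].T+T[:3,3]
def cloud(name,d):
    v,u=np.mgrid[:400,:640];return world(name,d,u,v)
def proj(name,p,P=None):
    P=P or ctrl.camera_params(name);c=(np.asarray(p)-P['T'][:3,3])@P['T'][:3,:3]
    q=c@P['mtx'].T;return q[...,:2]/q[...,2:]
E
python3 - <<'E'
from h import *
z=np.load('first.npz')
for n,d in(('top',z['db']),('scene',z['da'])):
    w=cloud(n,d); w[d==0]=np.nan
    reg=(abs(w[...,0]-.44)<.25)&(abs(w[...,1]+.09)<.25)
    top=reg&(abs(w[...,2]-.16)<.006)
    rect=cv2.minAreaRect((w[top][:,:2]*1000).astype(np.float32))
    cap=reg&(abs(w[...,2]-.202)<.006)
    p=w[cap]; near=np.hypot(*(p[:,:2]-np.array(rect[0])/1000).T)<.07; p=p[near]
    print(n,'top z',np.median(w[top][:,2]),rect,'cap',len(p),p.mean(0),cv2.minEnclosingCircle((p[:,:2]*1000).astype(np.float32)))
    for lo,hi in((.18,.195),(.196,.215)):
        m=(reg&(w[...,2]>lo)&(w[...,2]<hi)).astype(np.uint8)
        k,l,st,ce=cv2.connectedComponentsWithStats(m)
        for i in range(1,k):
            if st[i,4]>6: print(lo,st[i,4],ce[i].round(),w[l==i].mean(0).round(4))
a=z['b'][130:275,260:405];cv2.imwrite('pics/crop.png',cv2.resize(a,(580,580),interpolation=cv2.INTER_CUBIC)[:,:,::-1])
E
```

```text
top top z 0.16027545121762743 ((546.3234252929688, -82.73330688476562), (340.85064697265625, 320.5715026855469), 33.12933349609375) cap 679 [ 0.54551139 -0.08278996  0.2026071 ] ((545.9627685546875, -82.6053237915039), 54.666770935058594)
0.18 33 [329. 176.] [ 0.6327 -0.0805  0.1885]
0.18 35 [352. 187.] [ 0.5902 -0.1579  0.1894]
0.18 33 [353. 212.] [ 0.5021 -0.16    0.1888]
0.18 33 [310. 214.] [ 0.5005 -0.0078  0.19  ]
0.18 36 [332. 225.] [ 0.4574 -0.0838  0.1893]
0.196 19 [278. 187.] [0.5961 0.1009 0.2087]
0.196 744 [331. 200.] [ 0.5457 -0.0827  0.2032]
scene top z 0.16028789946244693 ((548.0800170898438, -80.84515380859375), (349.0545654296875, 320.6028137207031), 33.263824462890625) cap 662 [ 0.55201097 -0.07878787  0.20227187] ((548.3501586914062, -80.23492431640625), 57.516353607177734)
0.18 40 [308. 178.] [ 0.5084 -0.1567  0.1882]
0.18 38 [335. 177.] [ 0.4627 -0.0818  0.1879]
0.18 48 [350. 192.] [ 0.5055 -0.0047  0.1872]
0.18 47 [293. 193.] [ 0.5967 -0.1546  0.1878]
0.18 48 [307. 208.] [ 0.6378 -0.0779  0.188 ]
0.18 33 [370. 223.] [0.6059 0.1082 0.1871]
0.196 662 [322. 189.] [ 0.552  -0.0788  0.2023]
0.196 64 [370. 217.] [0.6005 0.1041 0.2056]
```

View pics/crop.png

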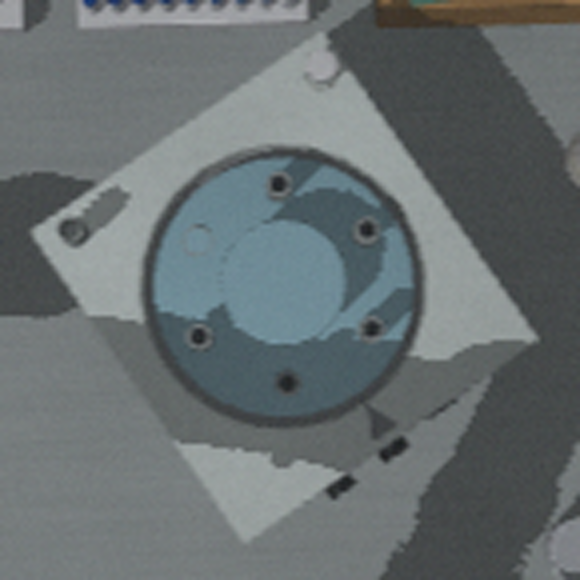

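The gap now points about 61° in world and the pointer about 213°, with the axis at roughly (0.547, -0.082). The measured sizes and heights match the text (340×320 casing, top at 160, cap at 202–203, sleeve tops at 189). I'll flick clockwise: finger in the empty place, pushing the sleeve at 1.5° along -y.

```bash
python3 -m inch '[[0,0,40,0,0,0],[10,-15,75,0,0,0],[35,-50,80,0,0,0],[65,-95,80,0,0,0],[95,-140,80,0,0,0],[125,-185,80,0,0,0],[155,-230,80,0,0,0],[185,-275,80,0,0,0],[215,-320,80,0,0,0],[245,-365,80,0,0,0],[275,-410,80,0,0,0],[305,-455,80,0,0,0],[335,-500,80,0,0,0],[365,-545,80,0,0,0],[390,-585,80,0,0,0],[403,-607,70,0,0,0],[403,-607,50,0,0,0],[403,-607,35,0,0,0],[403,-607,35,0,0,0]]' 0 20
python3 - <<'E'
from h import *
a,d=ctrl.get_image('wrist');P=ctrl.camera_params('wrist')
cv2.imwrite('pics/w1.png',a[:,:,::-1]);w=world('wrist',d,*np.meshgrid(range(640),range(400)),P);w[d==0]=np.nan
r=np.hypot(w[...,0]-.547,w[...,1]+.082)
m=((w[...,2]>.18)&(w[...,2]<.196)&(r<.11)).astype(np.uint8)
k,l,st,ce=cv2.connectedComponentsWithStats(m)
for i in range(1,k):
    if st[i,4]>40: print(st[i],ce[i].round(),w[l==i].mean(0).round(4))
E
```

```text
time: 2.48
position: [0.6333, 0.0013, 0.2699]
tool_rot: [-0.566, -3.087, 0.001]
ft_force: [-1.4, -0.5, -0.5]
grip_width: 0.002
grip_force: 0.0
[  85    0   45   41 1381] [107.  19.] [ 0.4612 -0.0823  0.1884]
[ 220   20   38   40 1161] [239.  39.] [ 0.5029 -0.0064  0.1891]
[  29  109   44   34 1148] [ 50. 125.] [ 0.5056 -0.1566  0.1882]
[ 98 214  37  32 863] [116. 230.] [ 0.5922 -0.1549  0.1883]
[210 229  33  19 487] [226. 239.] [ 0.6306 -0.0772  0.1882]
```

The wrist view agrees: sleeve tops at 188–189 mm, axis at (0.5475, -0.081), and the sleeve to flick at (0.634, -0.079). Now I'll descend and flick.

```bash
cat > ang.py <<'E'
from h import *
C=np.array([.5472,-.0815]);PH=np.radians(213.1)
def angle():
    """rotor gap angle (world, deg) from the top and scene depth"""
    res=[]
    for n,c in(('top',(.5459,-.0827)),('scene',(.5495,-.0800))):
        t=ctrl.get_state()['time'];_,d=ctrl.get_image(n);w=cloud(n,d)
        x,y=w[...,0]-c[0],w[...,1]-c[1];r=np.hypot(x,y);th=np.degrees(np.arctan2(y,x))
        ok=(d>0)&(r>.078)&(r<.098)&(w[...,2]<.197)&(w[...,2]>.14)
        hi=np.histogram(th[ok&(w[...,2]>.18)],360,(-180,180))[0];lo=np.histogram(th[ok&(w[...,2]<.158)],360,(-180,180))[0]
        a=(hi-lo)/np.maximum(hi+lo,1)
        g=np.arange(-180,180,.5);b=np.arange(360)-179.5
        def sc(q):
            s=0
            for k in range(6):
                u=np.exp(-(((b-q-60*k+180)%360-180)/6.)**2);s+=(1 if k else -1)*(a*u).sum()
            return s
        S=np.array([sc(q) for q in g]);i=S.argmax()
        # refine by centroid of matched sleeves
        m=ok&(w[...,2]>.18);e=[]
        for k in range(1,6):
            dd=(th-g[i]-60*k+180)%360-180;q=m&(abs(dd)<11)
            if q.sum()>15:e.append((np.median(dd[q]),q.sum()))
        e=np.array(e).reshape(-1,2);ref=g[i]+(np.average(e[:,0],weights=e[:,1]) if len(e) else 0)
        res.append((t,ref,S[i],len(e)));print(n,'t %.3f gap %.1f spin %.1f score %.0f sleeves %d'%(t,ref,(ref-213.1+180)%360-180,S[i],len(e)))
    return res
E
python3 -c "
from ang import *
angle()"
python3 -m inch '[[0,0,-40,0,0,0],[0,0,-75,0,0,0],[0,0,-86,0,0,0],[0,0,-86,0,0,0],[0,-7,-86,0,0,0],[0,-20,-86,0,0,0],[0,-34,-86,0,0,0],[0,-48,-86,0,0,0],[0,-62,-86,0,0,0],[0,-76,-86,0,0,0],[0,-85,-86,0,0,0],[0,-80,-50,0,0,0],[0,-75,-5,0,0,0],[0,-40,10,0,0,0],[0,0,30,0,0,0],[0,30,30,0,0,0]]'
python3 -c "
from ang import *
angle()"
```

```text
top t 2.525 gap 0.6 spin 147.5 score 24 sleeves 3
scene t 2.575 gap 62.5 spin -150.6 score 25 sleeves 3
time: 4.62
position: [0.6351, 0.0325, 0.3036]
tool_rot: [0.565, 3.087, 0.003]
ft_force: [0.5, -0.3, 0.8]
grip_width: 0.007
grip_force: 0.0
top t 4.625 gap -12.8 spin 134.1 score 41 sleeves 4
scene t 4.675 gap -16.5 spin 130.4 score 33 sleeves 4
```

Rotor is turning clockwise. Now watching it coast.

```bash
python3 -m inch '[[0,30,20,0,0,0],[0,50,20,0,0,0],[0,50,20,0,0,0],[0,50,20,0,0,0]]' >/dev/null
python3 -c "
from ang import *
angle()"
python3 -m inch '[[0,0,0,0,0,0],[0,0,0,0,0,0],[0,0,0,0,0,0],[0,0,0,0,0,0],[0,0,0,0,0,0],[0,0,0,0,0,0],[0,0,0,0,0,0],[0,0,0,0,0,0]]'
python3 -c "
from ang import *
angle()"
python3 -m inch '[[0,0,0,0,0,0],[0,0,0,0,0,0],[0,0,0,0,0,0],[0,0,0,0,0,0],[0,0,0,0,0,0],[0,0,0,0,0,0],[0,0,0,0,0,0],[0,0,0,0,0,0]]'>/dev/null
python3 -c "
from ang import *
angle()"
```

```text
top t 5.225 gap -57.5 spin 89.4 score 44 sleeves 5
scene t 5.275 gap -61.5 spin 85.4 score 39 sleeves 5
time: 6.32
position: [0.6343, 0.0805, 0.3216]
tool_rot: [0.568, 3.09, 0.0]
ft_force: [-0.6, -0.0, 0.2]
grip_width: 0.006
grip_force: 0.0
top t 6.325 gap -133.3 spin 13.6 score 50 sleeves 5
scene t 6.375 gap -136.9 spin 10.0 score 24 sleeves 5
top t 7.425 gap 157.8 spin -55.3 score 50 sleeves 5
scene t 7.475 gap 155.3 spin -57.8 score 31 sleeves 5
```

```bash
python3 -m inch '[[-5,-15,0,0,0,0],[-20,-40,0,0,0,0],[-35,-70,-5,0,0,0],[-50,-100,-15,0,0,0],[-65,-130,-30,0,0,0],[-80,-160,-50,0,0,0],[-92,-182,-65,0,0,0],[-97,-190,-75,0,0,0],[-97,-190,-75,0,0,0]]'
python3 -c "
from ang import *
angle()
a,d=ctrl.get_image('wrist');P=ctrl.camera_params('wrist');cv2.imwrite('pics/w2.png',a[:,:,::-1]);print(P['T'].round(3).tolist(),P['mtx'].round(1).tolist())
a,d=ctrl.get_image('top');cv2.imwrite('pics/t2.png',a[120:290,230:430,::-1])
np.savez('w2.npz',d=d)
"
```

```text
time: 8.65
position: [0.5367, -0.11, 0.2462]
tool_rot: [-0.57, -3.089, -0.001]
ft_force: [0.4, 0.0, 1.3]
grip_width: 0.006
grip_force: 0.0
top t 8.650 gap 88.0 spin -125.1 score 27 sleeves 2
scene t 8.700 gap 87.8 spin -125.3 score 32 sleeves 5
[[0.353, 0.895, 0.272, 0.464], [0.936, -0.338, -0.101, -0.081], [0.001, 0.29, -0.957, 0.395], [0.0, 0.0, 0.0, 1.0]] [[313.9, 0.0, 318.5], [0.0, 313.9, 198.1], [0.0, 0.0, 1.0]]
```

View pics/w2.png

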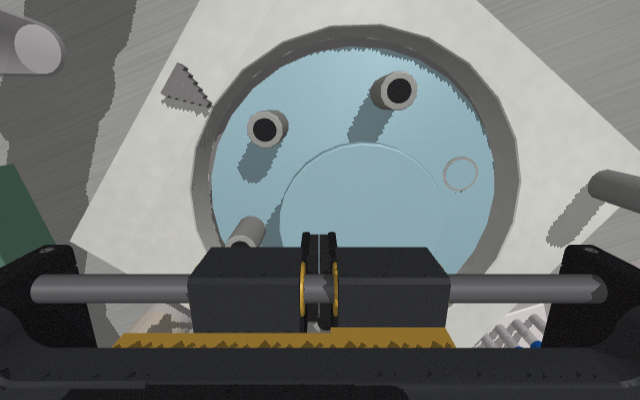

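The wrist view shows the pointer tip at (211,105), the empty place at (460,174) and the sleeves at (265,129) and (397,91). That makes it the best view for stopping, so I'll wait and measure with it.

```bash
cat > wr.py <<'E'
from h import *
def wrist(c=(.5475,-.081),save=None):
    t=ctrl.get_state()['time'];P=ctrl.camera_params('wrist');a,d=ctrl.get_image('wrist')
    if save:cv2.imwrite(save,a[:,:,::-1])
    w=world('wrist',d,*np.meshgrid(range(640),range(400)),P);x,y=w[...,0]-c[0],w[...,1]-c[1];r=np.hypot(x,y);z=w[...,2]
    p=(d>0)&(z>.1645)&(z<.172)&(r>.122)&(r<.17)&(abs((np.degrees(np.arctan2(y,x))-213+180)%360-180)<15)
    if p.sum()>20:
        q=np.stack([x[p],y[p]],1);print('pointer ang %.1f rmin %.3f n %d'%(np.degrees(np.arctan2(*q.mean(0)[::-1]))%360,r[p].min(),p.sum()))
    m=((d>0)&(z>.184)&(z<.193)&(r>.07)&(r<.105)).astype(np.uint8)
    k,l,st,ce=cv2.connectedComponentsWithStats(m)
    for i in range(1,k):
        if st[i,4]>250:
            # centre of the tube top ring
            uv=cv2.minEnclosingCircle(np.argwhere(l==i)[:,::-1].astype(np.float32));u=np.array(uv[0])
            K,T=P['mtx'],P['T'];ray=T[:3,:3]@np.array([(u[0]-K[0,2])/K[0,0],(u[1]-K[1,2])/K[1,1],1]);g=T[:3,3]+ray*(.189-T[2,3])/ray[2]
            print('t %.3f'%t,'px',u.round(),'area',st[i,4],'r %.3f ang %.1f'%(np.hypot(*(g[:2]-c)),np.degrees(np.arctan2(g[1]-c[1],g[0]-c[0]))%360))
E
python3 -m inch '[[0,0,0,0,0,0],[0,0,0,0,0,0],[0,0,0,0,0,0],[0,0,0,0,0,0],[0,0,0,0,0,0],[0,0,0,0,0,0],[0,0,0,0,0,0]]'|head -2
python3 -c "
from wr import *;from ang import angle
wrist();angle()"
python3 -m inch '[[0,0,0,0,0,0],[0,0,0,0,0,0],[0,0,0,0,0,0],[0,0,0,0,0,0],[0,0,0,0,0,0],[0,0,0,0,0,0],[0,0,0,0,0,0]]'|head -2
python3 -c "
from wr import *;from ang import angle
wrist();angle()"
```

```text
time: 9.72
position: [0.5373, -0.1095, 0.2466]
pointer ang 213.4 rmin 0.132 n 1042
t 9.725 px [370.  87.] area 1194 r 0.088 ang 158.7
t 9.725 px [250. 153.] area 1012 r 0.089 ang 217.1
t 9.725 px [478. 160.] area 1043 r 0.086 ang 99.3
top t 9.775 gap 34.8 spin -178.3 score 22 sleeves 1
scene t 9.825 gap 32.8 spin 179.7 score 31 sleeves 5
time: 10.75
position: [0.5373, -0.1095, 0.2466]
pointer ang 213.4 rmin 0.132 n 1042
t 10.750 px [333.  91.] area 1161 r 0.089 ang 173.6
t 10.750 px [462. 132.] area 1120 r 0.086 ang 114.4
t 10.750 px [238. 185.] area 943 r 0.089 ang 232.2
t 10.750 px [474. 250.] area 842 r 0.084 ang 54.0
top t 10.800 gap -9.1 spin 137.8 score 19 sleeves 2
scene t 10.850 gap -12.0 spin 134.9 score 33 sleeves 4
```

```bash
python3 -m inch '[[0,0,-5,0,0,0],[0,0,-12,0,0,0],[0,0,-19,0,0,0],[0,0,-22,0,0,0],[0,0,-22,0,0,0],[0,0,-22,0,0,0],[0,0,-22,0,0,0],[0,0,-22,0,0,0]]'|head -2
python3 -c "
from wr import *
wrist()"
python3 -m inch '[[0,0,0,0,0,0],[0,0,0,0,0,0],[0,0,0,0,0,0],[0,0,0,0,0,0],[0,0,0,0,0,0],[0,0,0,0,0,0],[0,0,0,0,0,0],[0,0,0,0,0,0]]'|head -2
python3 -c "
from wr import *
wrist()"
```

```text
time: 11.9
position: [0.5374, -0.1095, 0.2248]
pointer ang 213.4 rmin 0.132 n 1291
t 11.900 px [293. 106.] area 1399 r 0.089 ang 189.7
t 11.900 px [448. 106.] area 1477 r 0.087 ang 130.9
t 11.900 px [227. 230.] area 1055 r 0.089 ang 247.8
t 11.900 px [501. 230.] area 1115 r 0.084 ang 70.6
time: 12.95
position: [0.5373, -0.1095, 0.2246]
pointer ang 213.4 rmin 0.131 n 1302
t 12.950 px [384.  85.] area 1507 r 0.088 ang 156.0
t 12.950 px [246. 152.] area 1268 r 0.089 ang 214.4
t 12.950 px [498. 172.] area 1278 r 0.085 ang 96.6
t 12.950 px [466. 304.] area 286 r 0.087 ang 32.3
```

```bash
sed -i 's/c=(.5475,-.081)/c=(.5455,-.0817)/' wr.py
python3 -m inch '[[0,0,0,0,0,0],[0,0,0,0,0,0],[0,0,0,0,0,0],[0,0,0,0,0,0],[0,0,0,0,0,0],[0,0,0,0,0,0]]'|head -1
python3 -c "
from wr import *
wrist()"
python3 -m inch '[[0,0,0,0,0,0],[0,0,0,0,0,0],[0,0,0,0,0,0],[0,0,0,0,0,0],[0,0,0,0,0,0]]'|head -1
python3 -c "
from wr import *
wrist()"
```

```text
time: 13.75
pointer ang 213.6 rmin 0.130 n 1291
t 13.750 px [442. 104.] area 1480 r 0.087 ang 131.9
t 13.750 px [288. 110.] area 1392 r 0.087 ang 191.6
t 13.750 px [502. 226.] area 1121 r 0.086 ang 71.5
time: 14.42
pointer ang 213.6 rmin 0.130 n 1295
t 14.425 px [330.  90.] area 1465 r 0.087 ang 174.6
t 14.425 px [476. 132.] area 1412 r 0.086 ang 114.8
t 14.425 px [492. 264.] area 911 r 0.086 ang 53.9
```

At t=14.48 the gap is about 20° short of the pointer, moving at about 23°/s. Contact should come about 0.85 s from now.

```bash
python3 -m inch '[[0,0,-2,0,0,0],[0,0,-4,0,0,0],[0,0,-5,0,0,0],[0,0,-5,0,0,0],[0,0,-5,0,0,0],[0,0,-5,0,0,0],[0,0,-13,0,0,0],[0,0,-13,0,0,0],[0,0,-13,0,0,0],[0,0,-13,0,0,0],[0,0,-13,0,0,0],[0,0,-13,0,0,0]]'
python3 -c "
from wr import *
wrist()"
python3 -m inch '[[0,0,0,0,0,0],[0,0,0,0,0,0],[0,0,0,0,0,0],[0,0,0,0,0,0]]'
python3 -c "
from wr import *
wrist(save='pics/w3.png')"
```

```text
time: 15.98
position: [0.538, -0.1097, 0.2126]
tool_rot: [0.568, 3.088, 0.001]
ft_force: [-1.1, -0.3, 6.6]
grip_width: 0.006
grip_force: 3.0
pointer ang 213.6 rmin 0.129 n 1475
t 15.975 px [389.  82.] area 1737 r 0.087 ang 154.9
t 15.975 px [510. 176.] area 1463 r 0.086 ang 95.1
t 15.975 px [474. 309.] area 704 r 0.086 ang 34.0
time: 16.52
position: [0.538, -0.1097, 0.2126]
tool_rot: [0.568, 3.088, 0.001]
ft_force: [-0.7, -0.4, 6.4]
grip_width: 0.002
grip_force: 3.0
pointer ang 213.6 rmin 0.130 n 1483
t 16.525 px [389.  82.] area 1742 r 0.087 ang 154.9
t 16.525 px [510. 176.] area 1464 r 0.086 ang 94.9
t 16.525 px [475. 309.] area 705 r 0.086 ang 34.1
```

View pics/w3.png

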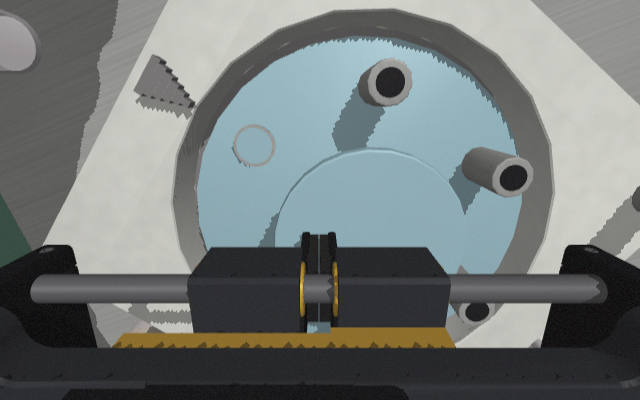

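The rotor is stopped with the empty place (254,145) at the pointer tip (195,105). It is about 1° short, and any creep would be towards the pointer. Lifting straight off.

```bash
python3 -m inch '[[0,0,20,0,0,0],[0,0,60,0,0,0],[0,0,90,0,0,0],[0,0,100,0,0,0],[0,0,100,0,0,0],[0,0,100,0,0,0],[0,0,100,0,0,0],[0,0,100,0,0,0],[0,0,100,0,0,0],[0,0,100,0,0,0],[0,0,100,0,0,0],[0,0,100,0,0,0]]'
python3 -c "
from wr import *
wrist()"
python3 -m inch '[[0,0,0,0,0,0],[0,0,0,0,0,0],[0,0,0,0,0,0],[0,0,0,0,0,0],[0,0,0,0,0,0],[0,0,0,0,0,0],[0,0,0,0,0,0],[0,0,0,0,0,0]]'|head -1
python3 -c "
from wr import *
wrist(save='pics/w4.png')"
```

```text
time: 18.08
position: [0.5373, -0.1096, 0.3116]
tool_rot: [0.568, 3.09, 0.0]
ft_force: [-0.9, 0.0, 0.1]
grip_width: 0.0
grip_force: 0.0
pointer ang 213.7 rmin 0.130 n 616
t 18.075 px [430. 128.] area 641 r 0.086 ang 110.6
t 18.075 px [257. 162.] area 571 r 0.087 ang 230.7
t 18.075 px [439. 222.] area 513 r 0.086 ang 50.2
time: 19.12
pointer ang 213.7 rmin 0.130 n 614
t 19.125 px [279. 124.] area 625 r 0.087 ang 205.4
t 19.125 px [447. 167.] area 585 r 0.086 ang 85.0
t 19.125 px [259. 218.] area 509 r 0.088 ang 264.9
```

View pics/w4.png

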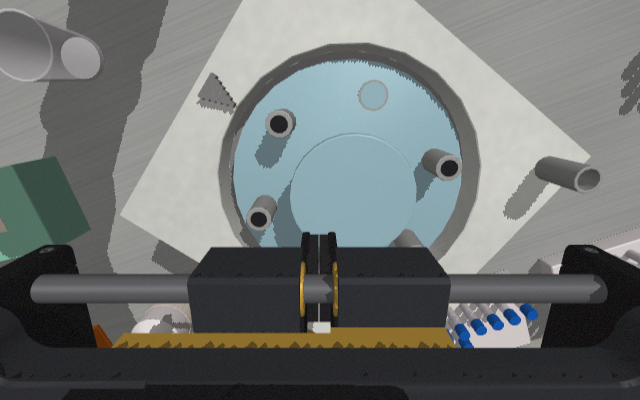

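Releasing that fast let the hand's elastic sideways spring-back (0.7 mm) turn the rotor. It is now drifting clockwise at 24°/s and won't reach the pointer again. There is time to repeat the whole sequence with a very slow release, so I'll stage for a new flick while it runs down.

```bash
python3 -m inch '[[10,10,0,0,0,0],[30,35,0,0,0,0],[50,60,-10,0,0,0],[70,85,-25,0,0,0],[90,105,-38,0,0,0],[96,110,-42,0,0,0],[96,110,-42,0,0,0],[96,110,-42,0,0,0],[96,110,-42,0,0,0],[96,110,-42,0,0,0],[96,110,-42,0,0,0],[96,110,-42,0,0,0],[96,110,-42,0,0,0],[96,110,-42,0,0,0],[96,110,-42,0,0,0],[96,110,-42,0,0,0]]'|head -2
python3 -c "
from wr import *;wrist()"
python3 -m inch '[[0,0,0,0,0,0],[0,0,0,0,0,0],[0,0,0,0,0,0],[0,0,0,0,0,0],[0,0,0,0,0,0],[0,0,0,0,0,0],[0,0,0,0,0,0],[0,0,0,0,0,0]]'|head -2
python3 -c "
from wr import *;wrist()"
```

```text
time: 21.18
position: [0.6333, 0.0004, 0.2696]
pointer ang 213.3 rmin 0.129 n 410
t 21.175 px [133.   9.] area 941 r 0.085 ang 167.2
t 21.175 px [49. 96.] area 1065 r 0.085 ang 227.7
t 21.175 px [285. 185.] area 753 r 0.088 ang 47.5
t 21.175 px [ 93. 213.] area 767 r 0.086 ang 288.6
t 21.175 px [202. 250.] area 479 r 0.087 ang 348.4
time: 22.22
position: [0.6333, 0.0005, 0.2696]
pointer ang 213.3 rmin 0.129 n 409
t 22.225 px [163.  10.] area 883 r 0.084 ang 154.2
t 22.225 px [55. 70.] area 1131 r 0.085 ang 215.1
t 22.225 px [ 74. 192.] area 819 r 0.086 ang 275.6
t 22.225 px [274. 207.] area 717 r 0.088 ang 34.9
t 22.225 px [178. 252.] area 670 r 0.088 ang 335.6
```

```bash
python3 -m inch '[[0,10,0,0,0,0],[0,24,0,0,0,0],[0,28,0,0,0,0],[0,28,0,0,0,0],[0,28,0,0,0,0],[0,28,0,0,0,0],[0,28,0,0,0,0],[0,28,0,0,0,0],[0,28,0,0,0,0],[0,28,0,0,0,0],[0,28,0,0,0,0],[0,28,0,0,0,0],[0,28,0,0,0,0],[0,28,0,0,0,0],[0,28,0,0,0,0],[0,28,0,0,0,0],[0,28,0,0,0,0],[0,28,0,0,0,0]]'|head -2
python3 -c "
from wr import *;wrist()"
```

```text
time: 24.52
position: [0.6333, 0.0285, 0.2696]
t 24.525 px [162.  32.] area 1179 r 0.087 ang 138.0
t 24.525 px [38. 57.] area 1184 r 0.085 ang 198.5
t 24.525 px [ 27. 176.] area 883 r 0.084 ang 259.6
t 24.525 px [222. 240.] area 554 r 0.088 ang 20.0
t 24.525 px [118. 258.] area 683 r 0.087 ang 320.3
```

```bash
python3 -m inch '[[0,0,-40,0,0,0],[0,0,-75,0,0,0],[0,0,-86,0,0,0],[0,0,-86,0,0,0],[0,-7,-86,0,0,0],[0,-20,-86,0,0,0],[0,-34,-86,0,0,0],[0,-48,-86,0,0,0],[0,-62,-86,0,0,0],[0,-76,-86,0,0,0],[0,-90,-86,0,0,0],[0,-104,-86,0,0,0],[0,-113,-86,0,0,0],[0,-108,-50,0,0,0],[0,-103,-5,0,0,0],[0,-68,10,0,0,0],[0,-28,30,0,0,0],[0,2,30,0,0,0]]'
python3 -m inch '[[0,30,20,0,0,0],[0,50,20,0,0,0],[0,50,20,0,0,0],[0,50,20,0,0,0]]' |head -2
python3 -c "
from ang import *
angle()"
python3 -m inch '[[0,0,0,0,0,0],[0,0,0,0,0,0],[0,0,0,0,0,0],[0,0,0,0,0,0],[0,0,0,0,0,0],[0,0,0,0,0,0],[0,0,0,0,0,0],[0,0,0,0,0,0]]'|head -1
python3 -c "
from ang import *
angle()"
```

```text
time: 26.82
position: [0.6341, 0.0326, 0.3016]
tool_rot: [0.565, 3.087, 0.003]
ft_force: [0.1, -0.2, 0.6]
grip_width: 0.006
grip_force: 0.0
time: 27.32
position: [0.6331, 0.0786, 0.3187]
top t 27.325 gap -51.7 spin 95.2 score 51 sleeves 5
scene t 27.375 gap -56.3 spin 90.6 score 32 sleeves 5
time: 28.42
top t 28.425 gap -128.5 spin 18.4 score 49 sleeves 5
scene t 28.475 gap -131.7 spin 15.2 score 20 sleeves 5
```

```bash
python3 -m inch '[[0,0,0,0,0,0],[0,0,0,0,0,0],[-5,-15,0,0,0,0],[-20,-40,0,0,0,0],[-35,-70,-5,0,0,0],[-50,-100,-15,0,0,0],[-65,-130,-30,0,0,0],[-80,-160,-50,0,0,0],[-92,-182,-65,0,0,0],[-97,-189,-75,0,0,0],[-97,-189,-80,0,0,0],[-97,-189,-87,0,0,0],[-97,-189,-94,0,0,0],[-97,-189,-94,0,0,0],[-97,-189,-94,0,0,0],[-97,-189,-94,0,0,0],[-97,-189,-94,0,0,0],[-97,-189,-94,0,0,0],[-97,-189,-94,0,0,0],[-97,-189,-94,0,0,0]]'
python3 -c "
from wr import *;wrist()"
python3 -m inch '[[0,0,0,0,0,0],[0,0,0,0,0,0],[0,0,0,0,0,0],[0,0,0,0,0,0],[0,0,0,0,0,0],[0,0,0,0,0,0],[0,0,0,0,0,0],[0,0,0,0,0,0],[0,0,0,0,0,0],[0,0,0,0,0,0]]'|head -2
python3 -c "
from wr import *;wrist()"
```

```text
time: 31.02
position: [0.5363, -0.1086, 0.2256]
tool_rot: [0.568, 3.09, 0.0]
ft_force: [-0.0, 0.2, -0.9]
grip_width: 0.005
grip_force: 0.0
pointer ang 213.6 rmin 0.130 n 1273
t 31.025 px [422.  97.] area 1472 r 0.087 ang 139.8
t 31.025 px [271. 124.] area 1345 r 0.087 ang 199.4
t 31.025 px [230. 246.] area 288 r 0.086 ang 255.7
time: 32.33
position: [0.5363, -0.1085, 0.2256]
pointer ang 213.6 rmin 0.130 n 1270
t 32.325 px [427.  99.] area 1468 r 0.087 ang 137.8
t 32.325 px [275. 121.] area 1351 r 0.087 ang 197.3
t 32.325 px [502. 214.] area 1147 r 0.086 ang 77.5
t 32.325 px [230. 245.] area 445 r 0.086 ang 255.0
```

```bash
python3 -m inch '[[0,0,0,0,0,0],[0,0,0,0,0,0],[0,0,0,0,0,0],[0,0,0,0,0,0],[0,0,0,0,0,0],[0,0,0,0,0,0],[0,0,0,0,0,0],[0,0,0,0,0,0],[0,0,0,0,0,0],[0,0,0,0,0,0],[0,0,0,0,0,0],[0,0,0,0,0,0],[0,0,0,0,0,0],[0,0,0,0,0,0],[0,0,0,0,0,0],[0,0,0,0,0,0],[0,0,0,0,0,0],[0,0,0,0,0,0],[0,0,0,0,0,0],[0,0,0,0,0,0]]'|head -2
python3 -c "
from wr import *;wrist()"
python3 -m inch '[[0,0,0,0,0,0],[0,0,0,0,0,0],[0,0,0,0,0,0],[0,0,0,0,0,0],[0,0,0,0,0,0],[0,0,0,0,0,0],[0,0,0,0,0,0],[0,0,0,0,0,0]]'|head -2
python3 -c "
from wr import *;wrist()"
```

```text
time: 34.88
position: [0.5363, -0.1085, 0.2256]
pointer ang 213.6 rmin 0.130 n 1274
t 34.875 px [366.  87.] area 1472 r 0.087 ang 160.8
t 34.875 px [491. 162.] area 1295 r 0.086 ang 101.0
t 34.875 px [238. 167.] area 1224 r 0.087 ang 220.5
time: 35.92
position: [0.5363, -0.1085, 0.2256]
pointer ang 213.6 rmin 0.130 n 1280
t 35.925 px [445. 108.] area 1433 r 0.087 ang 129.9
t 35.925 px [291. 109.] area 1379 r 0.087 ang 189.9
t 35.925 px [500. 232.] area 1089 r 0.086 ang 69.5
```

```bash
python3 -m inch '[[0,0,-2,0,0,0],[0,0,-4,0,0,0],[0,0,-6,0,0,0],[0,0,-6,0,0,0],[0,0,-6,0,0,0],[0,0,-6,0,0,0],[0,0,-6,0,0,0],[0,0,-6,0,0,0],[0,0,-6,0,0,0],[0,0,-6,0,0,0],[0,0,-6,0,0,0],[0,0,-14,0,0,0],[0,0,-14,0,0,0],[0,0,-14,0,0,0],[0,0,-14,0,0,0],[0,0,-14,0,0,0],[0,0,-14,0,0,0]]'
python3 -c "
from wr import *;wrist()"
```

```text
time: 38.1
position: [0.5369, -0.1087, 0.2125]
tool_rot: [0.568, 3.088, 0.001]
ft_force: [0.7, 0.7, 6.7]
grip_width: 0.007
grip_force: 3.0
pointer ang 213.6 rmin 0.130 n 1467
t 38.100 px [390.  85.] area 1733 r 0.087 ang 153.9
t 38.100 px [510. 182.] area 1454 r 0.086 ang 93.7
t 38.100 px [471. 312.] area 831 r 0.085 ang 33.1
```

Stopped within 0.2° of the pointer. Now a very slow release, keeping the tip's sideways position where it is.

```bash
python3 -m inch '[[0.05,0,0.4,0,0,0],[0.1,0,0.8,0,0,0],[0.15,0,1.2,0,0,0],[0.2,0,1.6,0,0,0],[0.25,0,2,0,0,0],[0.3,0,2.4,0,0,0],[0.35,0,2.8,0,0,0],[0.4,0,3.2,0,0,0],[0.45,0,3.6,0,0,0],[0.5,0,4,0,0,0],[0.55,0,4.4,0,0,0],[0.6,0,4.8,0,0,0],[0.6,0,5.2,0,0,0],[0.6,0,5.6,0,0,0],[0.6,0,6,0,0,0],[0.6,0,6.4,0,0,0],[0.6,0,7,0,0,0],[0.6,0,8,0,0,0]]'
python3 -c "
from wr import *;wrist()"
python3 -m inch '[[0,0,0,0,0,0],[0,0,0,0,0,0],[0,0,0,0,0,0],[0,0,0,0,0,0]]'|head -2
python3 -c "
from wr import *;wrist()"
```

```text
time: 40.4
position: [0.5369, -0.1085, 0.2196]
tool_rot: [-0.568, -3.09, -0.0]
ft_force: [0.7, 0.7, 1.0]
grip_width: 0.003
grip_force: 0.0
pointer ang 213.6 rmin 0.129 n 1357
t 40.400 px [391.  87.] area 1583 r 0.087 ang 152.7
t 40.400 px [502. 180.] area 1323 r 0.086 ang 93.3
t 40.400 px [466. 308.] area 604 r 0.086 ang 31.8
time: 40.95
position: [0.5369, -0.1085, 0.2195]
pointer ang 213.6 rmin 0.129 n 1360
t 40.950 px [390.  86.] area 1587 r 0.087 ang 153.0
t 40.950 px [503. 181.] area 1327 r 0.086 ang 92.9
t 40.950 px [465. 308.] area 602 r 0.086 ang 31.9
```

At rest about 0.8° from the pointer, with the tip clear of the cap. Lifting away and checking.

```bash
python3 -m inch '[[0,0,10,0,0,0],[0,0,35,0,0,0],[0,0,65,0,0,0],[0,0,90,0,0,0],[0,0,100,0,0,0],[0,0,100,0,0,0],[-10,0,100,0,0,0],[-10,0,100,0,0,0],[-10,0,100,0,0,0],[-10,0,100,0,0,0],[-10,0,100,0,0,0],[-10,0,100,0,0,0]]'
python3 -c "
from wr import *;wrist()"
python3 -m inch '[[0,0,0,0,0,0],[0,0,0,0,0,0],[0,0,0,0,0,0],[0,0,0,0,0,0],[0,0,0,0,0,0],[0,0,0,0,0,0],[0,0,0,0,0,0],[0,0,0,0,0,0]]'|head -1
python3 -c "
from wr import *;wrist(save='pics/w5.png')"
```

```text
time: 42.5
position: [0.527, -0.1085, 0.3195]
tool_rot: [-0.568, -3.09, 0.0]
ft_force: [0.2, 1.0, -0.7]
grip_width: 0.004
grip_force: 0.0
pointer ang 213.7 rmin 0.130 n 564
t 42.500 px [368. 104.] area 623 r 0.087 ang 153.0
t 42.500 px [443. 165.] area 557 r 0.086 ang 92.4
t 42.500 px [268. 235.] area 456 r 0.087 ang 272.2
time: 43.55
pointer ang 213.7 rmin 0.130 n 562
t 43.550 px [368. 104.] area 624 r 0.087 ang 152.8
t 43.550 px [443. 165.] area 555 r 0.086 ang 92.5
t 43.550 px [268. 236.] area 458 r 0.088 ang 272.4
```

View pics/w5.png

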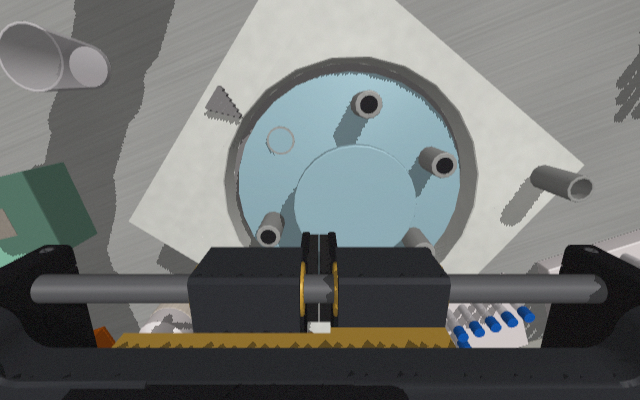

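The rotor is at rest with the empty place (280,140) facing the pointer tip (241,118), about 1° off. Spare sleeve is undisturbed. Handing in.

```bash
python3 -c "
from bench import ctrl
print(ctrl.close_job())"
```

```text
the job is handed in; nothing more can be done
None
```

Job handed in at about 44 s: the rotor coasted untouched for over 10 s, was braked on the cap, and rests with its empty place about 1° from the pointer, hand clear. This took two flicks: my quick lift-off after the first braking set the rotor turning again, so I let it run down and repeated flick, coast and braking with a slow release.

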